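# Find the overfilled carton by heft and hold it up

### The arm

A 7-joint arm with a two-finger parallel gripper is mounted at the origin on a cart in front of the work surface, level with it; the furniture and walls round the work are solid. World frame = base frame: x ahead of the robot, y to its left, z up, the work surface at z = 0. Lengths are in m, angles in degrees, forces in N, time in s.
With the tool pointing down it reaches from about 0.425 to 0.875 m from the base axis. Payload 9.9 kg.
Tool frame: the origin (TCP) lies between the finger pads; the fingertips stand 11 mm ahead of it and the grasp point (between the pads) lies 8 mm behind it; z points along the fingers, y is the line along which they close (so a half turn about z gives the same grasp; the last joint's range is limited). The gripper opens to 85 mm and grips with 20 to 120 N. Pads are 22 mm wide; open, the fingers measure 114 mm over their backs; the gripper's body (76 mm by 85 mm) begins 54 mm behind the grasp point. The pads swing forward as they close: fully open they stand 13 mm farther back than shut.
Start: joints at [67.162, 32.985, 1.427, 82.34, -0.859, 64.687, -3.237], TCP at [0.209, -0.642, 0.242] pointing down, gripper open.
Joint ranges: [-157.87, 157.87], [-19.46, 123.44], [-87.15, 90], [11.01, 140.99], [-62.26, 242.26], [9.8, 113.94], [-161.44, 161.44]. Speed limits (degrees/s): [127.2, 127.2, 172.46, 172.46, 180, 180, 180].

### API

Orientations are given as [roll, pitch, yaw] about the fixed x, y, z axes, in that order (R = Rz(yaw) Ry(pitch) Rx(roll)).
In Python, from station import * gives the robot as it stands. The module is installed in compiled form; this text tells all that it offers.
- The arm moves only by the tool carry_out, never from a script. Its argument "plan" is one flat list of numbers, 7 for each row, row after row: the shift along the tool's x, y, z in units of 30 mm (1.0 is 30 mm), then the turn, a rotation vector about the tool's x, y, z in units of 6 degrees (1.0 is 6 degrees), then the finger opening in mm, from 0 to 85.4. A call has exactly 5 rows; each row is the pose to reach, as a shift and turn from the pose commanded when the call began, along the tool's axes at that moment; what a row does not reach only later rows make up. A row lasts 1/10 s, in which the tool goes at most 50 mm and 8.59 degrees, less where a joint would pass 70% of its speed; a pose out of reach is approached as far as the arm can. A call with a gripper value outside its range is refused whole. The fingers move at their own pace and stop on an object; "squeeze" is the grip in N (left out, the last holds). Time passes only in rows, so rows that repeat a pose let the fingers close, or fill a call up. It gives the time, the measured TCP pose, the force, the opening and the grip force at its end, in the units of the state.
- get_obs(): the state, without advancing time (a new reading comes with each control period).
- get_image(name): name is "side" or "top" or "wrist"; returns the picture (420x560x3 uint8, blue, green, red); there is no depth.
- camera_model(name): a dict with "fx", "fy", "cx", "cy" (pixels), "xyz" and "attitude" of the camera in the world. Camera axes: x right, y down, z forward; pixel columns grow to the right and rows downward; lengths in m; the calibration is good to about 2 mm. A picture is of the moment at which its call begins: read the wrist's pose just before it. camera_model takes no time and is no camera call; for the wrist camera it gives the pose at the moment of the call.
- sign_off(): hands the job in; it is judged then, once.
The state is a dict: "time": time; "q": joint angles; "qvel": joint speeds; "effort": joint torques, N m; "eef_pos": TCP position; "eef_rot": TCP orientation; "ft_force": force on the tool from outside, world axes, zero at the start; "moment": the same for the moment, N m; "width": opening from 0.0 (shut) to 1.0 (fully open); "finger_force": force on a finger pad.
Only numpy, scipy, OpenCV 4.12 (cv2) and the standard library are available. Lean on these libraries where they do the work, as an engineer would, in place of code of your own. Each camera call takes 0.05 s, during which the arm holds its last target. There are 200 camera calls.

### The job

One of the three identical closed tea cartons in the grey tray was overfilled. Working from the left bay to the right as you see them, lift each carton in turn a few centimetres straight up to feel its weight and set it back upright in its own bay; then take the heaviest (if it is the last one, you may simply keep hold of it) and finish while holding it up, upright and still, about 20 cm above the table. Leave the other things on the table alone.

Things in the scene. Friction and masses are not known exactly. Their poses are not given: they have to be found in the camera images.
- tray: a low grey plastic tray with three dark bays in a row, fixed to the table; 142 (own x) x 354 mm (own y) plus a small lip at each end, rim 14 mm high, ribs between bays 10 mm high, floor 4 mm above the table; origin at the centre of its underside, z up, x away from the robot, y to the left, turned by up to 0.25 rad
- bay_left (a point): centre of the left bay's floor (+y end of the tray), in the tray's frame 116 mm from the next bay
- bay_middle (a point): centre of the middle bay's floor (between the other two), in the tray's frame 116 mm from the next bay
- bay_right (a point): centre of the right bay's floor (-y end of the tray), in the tray's frame 116 mm from the next bay
- carton_1: closed dark blue tea carton, rigid box 52 (own x) x 67 (own y) x 70 mm, one of three that look identical; origin at the centre of its underside, z up. Stands in any one bay, turned up to 0.25 rad in the tray. The three weigh 0.16 to 0.70 kg; the heaviest is at least 0.2 kg above either other. May be gripped firmly across its 52 mm width
- carton_2: closed dark blue tea carton, rigid box 52 (own x) x 67 (own y) x 70 mm, one of three that look identical; origin at the centre of its underside, z up. Stands in any one bay, turned up to 0.25 rad in the tray. The three weigh 0.16 to 0.70 kg; the heaviest is at least 0.2 kg above either other. May be gripped firmly across its 52 mm width
- carton_3: closed dark blue tea carton, rigid box 52 (own x) x 67 (own y) x 70 mm, one of three that look identical; origin at the centre of its underside, z up. Stands in any one bay, turned up to 0.25 rad in the tray. The three weigh 0.16 to 0.70 kg; the heaviest is at least 0.2 kg above either other. May be gripped firmly across its 52 mm width
- pump_bottle: bystander: a loose beige pump bottle, 50 x 62 x 208 mm, standing; origin at the centre of its underside
- dropper: bystander: a loose brown dropper bottle, 33 x 34 x 102 mm, standing; origin at the centre of its underside
- cream_pot: bystander: a loose cream pot with a dark red band, 63 mm across, 34 mm high; origin at the centre of its underside
Things that resemble listed ones, but are neither listed nor needed, are in the scene too. What is shaped like the carton_3 but orange is not meant. Leave any green look-alike of the carton_2 alone.

How it is judged (in metres and radians):
On the way, in this order (a step that is already met when the one before it is completed fails the run):
1. the carton of the left bay is lifted clear of the tray over its bay while the other two stand (((horizontal distance between carton_1 and bay_left below 0.055 m and height (world z) of carton_1 above 0.022 m and contact force between the fingers and carton_1 above 1 N and height (world z) of each of carton_2, carton_3 below 0.012 m) or (horizontal distance between carton_2 and bay_left below 0.055 m and height (world z) of carton_2 above 0.022 m and contact force between the fingers and carton_2 above 1 N and height (world z) of each of carton_1, carton_3 below 0.012 m) or (horizontal distance between carton_3 and bay_left below 0.055 m and height (world z) of carton_3 above 0.022 m and contact force between the fingers and carton_3 above 1 N and height (world z) of each of carton_1, carton_2 below 0.012 m))), for 0.2 s.
2. the carton of the middle bay is lifted clear of the tray over its bay while the other two stand (((horizontal distance between carton_1 and bay_middle below 0.055 m and height (world z) of carton_1 above 0.022 m and contact force between the fingers and carton_1 above 1 N and height (world z) of each of carton_2, carton_3 below 0.012 m) or (horizontal distance between carton_2 and bay_middle below 0.055 m and height (world z) of carton_2 above 0.022 m and contact force between the fingers and carton_2 above 1 N and height (world z) of each of carton_1, carton_3 below 0.012 m) or (horizontal distance between carton_3 and bay_middle below 0.055 m and height (world z) of carton_3 above 0.022 m and contact force between the fingers and carton_3 above 1 N and height (world z) of each of carton_1, carton_2 below 0.012 m))), for 0.2 s.
3. the carton of the right bay is lifted clear of the tray over its bay while the other two stand (((horizontal distance between carton_1 and bay_right below 0.055 m and height (world z) of carton_1 above 0.022 m and contact force between the fingers and carton_1 above 1 N and height (world z) of each of carton_2, carton_3 below 0.012 m) or (horizontal distance between carton_2 and bay_right below 0.055 m and height (world z) of carton_2 above 0.022 m and contact force between the fingers and carton_2 above 1 N and height (world z) of each of carton_1, carton_3 below 0.012 m) or (horizontal distance between carton_3 and bay_right below 0.055 m and height (world z) of carton_3 above 0.022 m and contact force between the fingers and carton_3 above 1 N and height (world z) of each of carton_1, carton_2 below 0.012 m))), for 0.2 s.
At the end, for the whole second after the job is handed in: the heaviest carton is held by the fingers alone, underside over 120 mm up, within 0.3 rad of upright, still; the other two stand upright (0.1 rad) on the tray floor in their own bays, within 70 mm of their starts, at rest, each pressing on the tray with under 3.9 N (((height (world z) of carton_1 above 0.12 m and angle between carton_1's own z axis and vertical below 0.3 rad and linear speed of each of carton_1, carton_2, carton_3 below 0.03 m/s and contact force between the fingers and carton_1 above 2 N and contact force between carton_1 and tray below 0.2 N and contact force between carton_1 and carton_2 below 0.2 N and contact force between carton_1 and carton_3 below 0.2 N and contact force between carton_1 and pump_bottle below 0.2 N and contact force between carton_1 and dropper below 0.2 N and contact force between carton_1 and cream_pot below 0.2 N and height (world z) of each of carton_2, carton_3 below 0.012 m and angle between each of carton_2, carton_3's own z axis and vertical below 0.1 rad and distance of each of carton_2, carton_3 from where it was at the start of the episode below 0.07 m and contact force between tray and carton_2 below 3.9 N and contact force between tray and carton_3 below 3.9 N) or (height (world z) of carton_2 above 0.12 m and angle between carton_2's own z axis and vertical below 0.3 rad and linear speed of each of carton_2, carton_1, carton_3 below 0.03 m/s and contact force between the fingers and carton_2 above 2 N and contact force between carton_2 and tray below 0.2 N and contact force between carton_2 and carton_1 below 0.2 N and contact force between carton_2 and carton_3 below 0.2 N and contact force between carton_2 and pump_bottle below 0.2 N and contact force between carton_2 and dropper below 0.2 N and contact force between carton_2 and cream_pot below 0.2 N and height (world z) of each of carton_1, carton_3 below 0.012 m and angle between each of carton_1, carton_3's own z axis and vertical below 0.1 rad and distance of each of carton_1, carton_3 from where it was at the start of the episode below 0.07 m and contact force between tray and carton_1 below 3.9 N and contact force between tray and carton_3 below 3.9 N) or (height (world z) of carton_3 above 0.12 m and angle between carton_3's own z axis and vertical below 0.3 rad and linear speed of each of carton_3, carton_1, carton_2 below 0.03 m/s and contact force between the fingers and carton_3 above 2 N and contact force between carton_3 and tray below 0.2 N and contact force between carton_3 and carton_1 below 0.2 N and contact force between carton_3 and carton_2 below 0.2 N and contact force between carton_3 and pump_bottle below 0.2 N and contact force between carton_3 and dropper below 0.2 N and contact force between carton_3 and cream_pot below 0.2 N and height (world z) of each of carton_1, carton_2 below 0.012 m and angle between each of carton_1, carton_2's own z axis and vertical below 0.1 rad and distance of each of carton_1, carton_2 from where it was at the start of the episode below 0.07 m and contact force between tray and carton_1 below 3.9 N and contact force between tray and carton_2 below 3.9 N))); the arm keeps its last pose, push and grip.
It fails at once if the pump_bottle was shifted more than 30 mm or tipped over (distance of pump_bottle from where it was at the start of the episode above 0.03 m or angle between pump_bottle's own z axis and vertical above 0.5 rad).
It fails at once if the dropper was shifted more than 30 mm or tipped over (distance of dropper from where it was at the start of the episode above 0.03 m or angle between dropper's own z axis and vertical above 0.5 rad).
It fails at once if the cream_pot was shifted more than 30 mm or tipped over (distance of cream_pot from where it was at the start of the episode above 0.03 m or angle between cream_pot's own z axis and vertical above 0.5 rad).
It fails at once if a carton was tipped over (angle between any of carton_1, carton_2, carton_3's own z axis and vertical above 0.7 rad).
It also fails if it takes over 72 s, if anything falls off the work surface, if the arm or the gripper's body presses on something with over 40 N, if the wrist force passes 120 N, or if a joint passes its speed limit or range.

## Working session

There is one attempt and no reset: what is moved stays moved. The work goes in short steps, Python scripts to look and compute and a tool call to move; the robot and the scene stay as the last step left them, time stands still between calls to the robot, and variables do not carry over. Pictures are saved under pics/ and viewed, at most 10 in all, crops included, and the job is handed in when it is done.

Besides the shell and the picture viewer there is one more tool, called after ">>>" by a JSON object that holds its "name" and its "arguments", one argument or row to a line. carry_out: Moves the arm, as the interface text tells. Its arguments: {"type":"object","properties":{"plan":{"type":"array"},"squeeze":{"type":"number"}},"required":["plan"]}

```bash
mkdir -p pics; python3 - <<'E'
from station import *
import cv2
o=get_obs();print(o)
for n in("top","side"):
    cv2.imwrite(f"pics/{n}0.png",get_image(n));print(n,camera_model(n))
E
```

```text
{'time': 0.0, 'q': array([67.16209312, 33.03026851,  1.42341962, 82.38808547, -0.857653  ,
       64.68851952, -3.23833168]), 'qvel': array([-0.04517352,  0.03492486,  0.05068874, -0.0406378 , -0.06606407,
       -0.08010304,  0.05606355]), 'effort': array([ 2.48089788e-05, -7.65745926e+01,  2.25038879e+00, -2.85968310e+01,
        1.53389928e-02,  1.26550838e-02,  1.01506873e-05]), 'eef_pos': array([ 0.20884829, -0.6413925 ,  0.24146055]), 'eef_rot': array([-1.79903920e+02,  6.56941128e-03,  1.80381312e+01]), 'ft_force': array([ 0.40417512, -0.99957509, -0.37773559]), 'moment': array([ 0.02001069, -0.00978374, -0.00513996]), 'finger_force': 0.0, 'width': 1.0031226433176534}
top {'fx': 525.483697222381, 'fy': 525.483697222381, 'cx': 281.61972489609906, 'cy': 217.62667160663185, 'xyz': array([ 0.28132236, -0.17304007,  1.47102747]), 'attitude': array([-167.39364112,   -0.16812063,  -75.15585584])}
side {'fx': 431.61127407409106, 'fy': 431.61127407409106, 'cx': 285.71613844402776, 'cy': 206.49582532341972, 'xyz': array([ 0.57719906, -0.92188625,  0.70754192]), 'attitude': array([-129.65461635,   -0.49799494,   -1.29584926])}
```

View pics/top0.png

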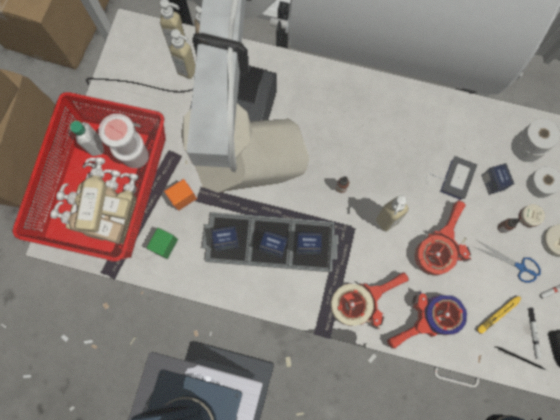

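View pics/side0.png

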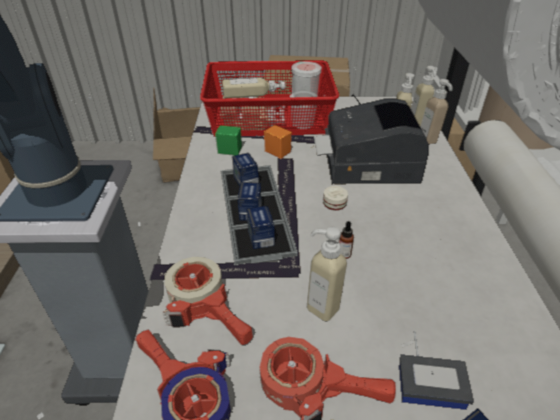

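```bash
cat > h.py <<'E'
import numpy as np,cv2
from scipy.spatial.transform import Rotation as Ro
def cam(c):
    return Ro.from_euler('xyz',c['attitude'],degrees=True).as_matrix(),np.array(c['xyz'])
def pix(c,P):
    R,t=cam(c);p=(np.atleast_2d(P)-t)@R
    return np.c_[c['fx']*p[:,0]/p[:,2]+c['cx'],c['fy']*p[:,1]/p[:,2]+c['cy']]
def ray(c,uv):
    R,t=cam(c);uv=np.atleast_2d(uv)
    d=np.c_[(uv[:,0]-c['cx'])/c['fx'],(uv[:,1]-c['cy'])/c['fy'],np.ones(len(uv))]@R.T
    return t,d
def onz(c,uv,z):
    t,d=ray(c,uv);return t+d*((z-t[2])/d[:,2])[:,None]
def tri(c1,u1,c2,u2):
    t1,d1=ray(c1,u1);t2,d2=ray(c2,u2)
    k=np.linalg.lstsq(np.c_[d1[0],-d2[0]],t2-t1,rcond=None)[0]
    a,b=t1+k[0]*d1[0],t2+k[1]*d2[0];return (a+b)/2,np.linalg.norm(a-b)
E
python3 - <<'E'
from h import *
from station import *
T,S=camera_model("top"),camera_model("side");W=camera_model("wrist");print(W)
np.set_printoptions(precision=3,suppress=True)
print("carton tops",onz(T,[(226,240),(271,244),(312,242)],.074))
print("tray corners",onz(T,[(211,213),(206,262),(340,224),(331,268)],.014))
print("dropper, pump base, orange, green",onz(T,[(342,187),(389,220),(177,196),(157,243)],.0))
print("pot",onz(S,[(335,200)],.02))
print("side tops",onz(S,[(243,160),(250,188),(260,216)],.074))
for a,b in [((305,150),(470,140)),((305,150),(560,250)),((285,120),(480,125))]: print("arm",tri(T,a,S,b))
print(pix(T,[[.209,-.642,.242],[0,0,0]]),pix(S,[[.209,-.642,.242],[0,0,0]]))
cv2.imwrite("pics/w0.png",get_image("wrist"))
t=get_image("top")[195:285,190:355];s=get_image("side")[140:270,205:310]
a=cv2.resize(t,None,fx=4.8,fy=4.8,interpolation=cv2.INTER_CUBIC);cv2.imwrite("pics/tc.png",a)
E
```

```text
{'fx': 355.3858349063411, 'fy': 355.3858349063411, 'cx': 276.72529805994253, 'cy': 208.84954930790354, 'xyz': array([ 0.28234203, -0.61720755,  0.37358967]), 'attitude': array([ 1.62368121e+02,  9.61274487e-02, -7.20038249e+01])}
carton tops [[ 0.486  0.032  0.074]
 [ 0.507 -0.088  0.074]
 [ 0.54  -0.193  0.074]]
tray corners [[ 0.559  0.104  0.014]
 [ 0.421  0.078  0.014]
 [ 0.622 -0.258  0.014]
 [ 0.494 -0.263  0.014]]
dropper, pump base, orange, green [[ 0.734 -0.239  0.   ]
 [ 0.673 -0.392  0.   ]
 [ 0.585  0.216  0.   ]
 [ 0.438  0.23   0.   ]]
pot [[ 0.728 -0.068  0.02 ]]
side tops [[ 0.492  0.036  0.074]
 [ 0.515 -0.087  0.074]
 [ 0.542 -0.19   0.074]]
arm (array([ 0.856, -0.15 ,  0.226]), np.float64(0.24010799038723604))
arm (array([ 0.996, -0.206,  0.02 ]), np.float64(0.40498281939348124))
arm (array([ 0.917, -0.076,  0.218]), np.float64(0.22163359605053204))
[[477.084 423.432]
 [189.189 423.623]] [[-38.378 362.907]
 [ 58.567 191.788]]
```

View pics/tc.png

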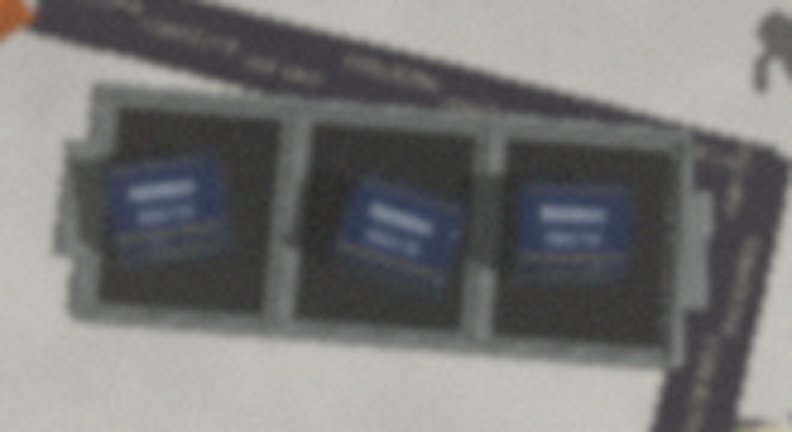

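The top view shows the tray with cartons at about (226,240), (271,244) and (312,242), the tray turned by about +11°. The pump bottle, dropper and pot are on the far side, away from the path. Next I move above the tray for a wrist view.

>>> {"name": "carry_out", "arguments": {
  "plan": [14.1,-14,-3.3,0,0,-13.8,85,14.1,-14,-3.3,0,0,-13.8,85,14.1,-14,-3.3,0,0,-13.8,85,14.1,-14,-3.3,0,0,-13.8,85,14.1,-14,-3.3,0,0,-13.8,85]
}}

```text
time: 0.75
eef_pos: [0.3222, -0.4206, 0.2837]
eef_rot: [180.0, 0.0, 61.4]
ft_force: [1.0, -0.3, -0.0]
width: 0.998
finger_force: 0.0
```

```bash
cat >> h.py <<'E'
def go(o,xyz,yaw):
    "shift and turn in move units to a tool-down pose"
    R=Ro.from_euler('xyz',o['eef_rot'],degrees=True);G=Ro.from_euler('xyz',[180,0,yaw],degrees=True)
    s=R.inv().apply(np.array(xyz)-o['eef_pos'])/.03;r=np.degrees((R.inv()*G).as_rotvec())/6
    return np.round(np.r_[s,r],2)
E
python3 -c "
from h import *;from station import *
o=get_obs();print(o['time'],o['eef_pos'],o['eef_rot'],o['q'],go(o,[.48,-.11,.34],101))"
```

```text
0.75 [ 0.32215537 -0.42055641  0.28366073] [1.79987527e+02 1.83830759e-02 6.13609330e+01] [ 56.18412001  18.67949428 -11.96947856 100.34245741   4.35449683
  61.40935139  14.10345612] [11.61 -0.34 -1.88  0.    0.   -6.61]
```

>>> {"name": "carry_out", "arguments": {
  "plan": [11.6,-0.3,-1.9,0,0,-6.6,85,11.6,-0.3,-1.9,0,0,-6.6,85,11.6,-0.3,-1.9,0,0,-6.6,85,11.6,-0.3,-1.9,0,0,-6.6,85,11.6,-0.3,-1.9,0,0,-6.6,85]
}}

```text
time: 1.25
eef_pos: [0.436, -0.2018, 0.3242]
eef_rot: [180.0, 0.0, 100.9]
ft_force: [1.3, -0.7, 0.1]
width: 0.996
finger_force: 0.0
```

```bash
python3 -c "
from h import *;from station import *
o=get_obs();print(o['time'],o['eef_pos'],o['eef_rot'],o['q'],go(o,[.48,-.11,.34],101))"
```

```text
1.25 [ 0.43602026 -0.20180424  0.32423836] [1.79980870e+02 3.47800325e-02 1.00925162e+02] [ 40.21777438  13.37638714 -26.56880688 102.33362298   6.5412023
  65.76734035  22.50812973] [ 2.73  2.02 -0.53  0.    0.01 -0.01]
```

>>> {"name": "carry_out", "arguments": {
  "plan": [1.4,1,-0.3,0,0,0,85,2.7,2,-0.5,0,0,0,85,2.7,2,-0.5,0,0,0,85,2.7,2,-0.5,0,0,0,85,2.7,2,-0.5,0,0,0,85]
}}

```text
time: 1.75
eef_pos: [0.479, -0.1142, 0.3383]
eef_rot: [-179.9, 0.0, 100.5]
ft_force: [0.5, -1.2, -0.5]
width: 0.994
finger_force: 0.0
```

```bash
python3 -c "
from h import *;from station import *;import json
o=get_obs();W=camera_model('wrist');im=get_image('wrist');cv2.imwrite('pics/w1.png',im)
json.dump({k:np.array(v).tolist() for k,v in W.items()},open('w1.json','w'))
print(o['time'],o['eef_pos'],o['eef_rot'],W)"
```

```text
1.75 [ 0.47902204 -0.11420159  0.33831061] [-1.79937883e+02  2.33088318e-02  1.00527410e+02] {'fx': 355.3858349063411, 'fy': 355.3858349063411, 'cx': 276.72529805994253, 'cy': 208.84954930790354, 'xyz': array([ 0.46466141, -0.03746624,  0.47035754]), 'attitude': array([1.62354187e+02, 5.37135603e-02, 1.04850412e+01])}
```

View pics/w1.png

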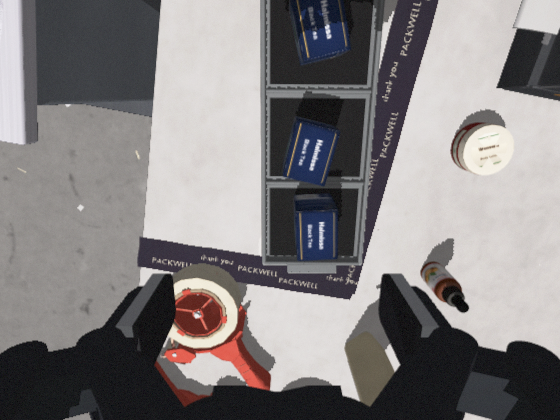

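The wrist view shows the tray running from about (265,0) to (365,265), with cartons near (320,25), (312,150) and (318,233) and the bystanders well to the right. I'll fit the box poses to the blue masks in all three views.

```bash
cat > fit.py <<'E'
from h import *
from station import *
import json
from scipy.optimize import minimize
np.set_printoptions(precision=4,suppress=True)
W=json.load(open('w1.json'))
V=[(W,cv2.imread('pics/w1.png')),(camera_model('top'),cv2.imread('pics/top0.png')),(camera_model('side'),cv2.imread('pics/side0.png'))]
B=np.array([[x,y,z] for x in(-.026,.026) for y in(-.0335,.0335) for z in(0,.07)])
S=4
def hull(c,p):
    R=Ro.from_euler('z',p[2]).as_matrix()
    return cv2.convexHull((pix(c,B@R.T+[p[0],p[1],.004])*1).astype(np.float32))
M=[]
for c,im in V:
    d=im[...,0].astype(int)-im[...,2]
    m=((d>14)&(im[...,0]>25)).astype(np.uint8)
    m=cv2.morphologyEx(m,cv2.MORPH_CLOSE,np.ones((5,5)));M.append(m)
def cost(p,views,full=False):
    r=[]
    for i in views:
        c,im=V[i];h=hull(c,p)
        x,y,w,hh=cv2.boundingRect(h);x0,y0,x1,y1=max(x-12,0),max(y-12,0),min(x+w+12,560),min(y+hh+12,420)
        a=np.zeros(((y1-y0)*S,(x1-x0)*S),np.uint8)
        cv2.fillConvexPoly(a,np.round((h-[x0-.0,y0-.0]+.5)*S).astype(np.int32),1)
        b=np.kron(M[i][y0:y1,x0:x1],np.ones((S,S),np.uint8))
        r.append(1-(a&b).sum()/max((a|b).sum(),1))
    return r if full else sum(r)
out=[]
for s in [(.486,.03,.35),(.508,-.088,-.1),(.541,-.193,.18)]:
  for views in ([0,1,2],[1,2],[0]):
    best=min((minimize(cost,(s[0],s[1],a),(views,),method='Nelder-Mead',options=dict(initial_simplex=np.array([(s[0],s[1],a),(s[0]+.01,s[1],a),(s[0],s[1]+.01,a),(s[0],s[1],a+.1)]))) for a in(-.15,0,.15,.3,.45)),key=lambda r:r.fun)
    print(views,best.x[:2],np.degrees(best.x[2]),np.round(cost(best.x,views,True),3))
    if len(views)==3: out.append(best.x)
ims=[]
for i,(c,im) in enumerate(V):
    im=cv2.resize(im,None,fx=2,fy=2)
    for p in out: cv2.polylines(im,[np.round(hull(c,p)*2+.5).astype(np.int32)],True,(0,255,255),1)
    ims.append(im)
cv2.imwrite('pics/ov.png',np.hstack([ims[0][0:560,500:780],ims[1][400:560,380:700][:,:],][:1]+[cv2.resize(ims[1][440:550,400:680],(500,196)).repeat(1,0)][:0]+[cv2.copyMakeBorder(ims[2][280:560,400:640],0,280,0,0,0),cv2.copyMakeBorder(ims[1][430:560,400:680],0,430,0,0,0)]))
E
python3 fit.py
```

```text
[0, 1, 2] [0.4952 0.0431] 18.030318280493923 [0.103 0.389 0.437]
[1, 2] [0.4975 0.0404] 9.272008061535212 [0.397 0.402]
[0] [0.4946 0.0445] 19.494353182035752 [0.097]
[0, 1, 2] [ 0.5128 -0.0903] 0.2742690092972977 [0.131 0.38  0.476]
[1, 2] [ 0.5112 -0.0884] 1.2682758298353145 [0.369 0.478]
[0] [ 0.5126 -0.091 ] 0.13578030128613788 [0.129]
[0, 1, 2] [ 0.5401 -0.1874] 14.436982893397227 [0.145 0.397 0.436]
[1, 2] [ 0.5387 -0.1874] 11.884746303664292 [0.396 0.43 ]
[0] [ 0.5409 -0.1876] 15.530657280248453 [0.141]
```

View pics/ov.png

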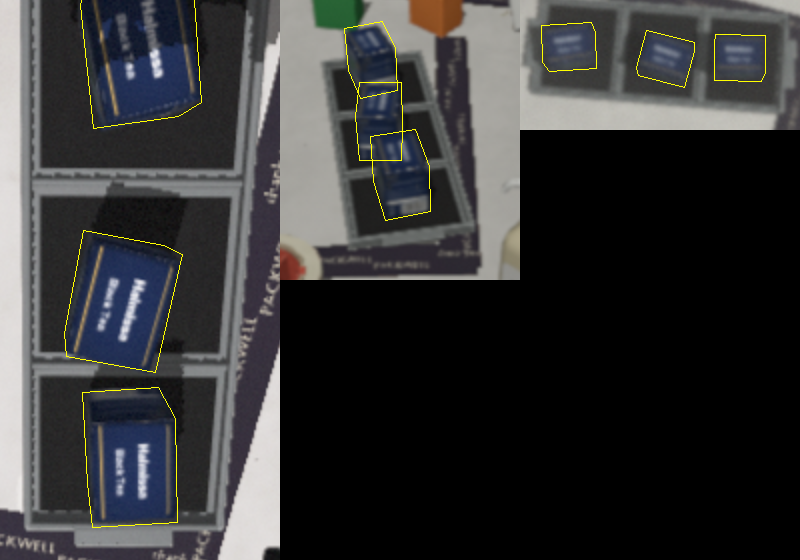

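Outlines match in all views: left (.495,.0435) at 18.5°, middle (.513,-.0905) at 0°, right (.5405,-.1875) at 15°.

```bash
python3 -c "
from h import *;from station import *
o=get_obs();print(go(o,[.495,.0435,.13],108.5))"
```

```text
[ 5.08  1.49  6.94 -0.01  0.   -1.34]
```

>>> {"name": "carry_out", "arguments": {
  "plan": [1.3,0.4,1.4,0,0,-0.4,85,2.6,0.8,2.8,0,0,-0.8,85,3.8,1.2,4.2,0,0,-1.1,85,5.08,1.49,5.6,0,0,-1.34,85,5.08,1.49,6.5,0,0,-1.34,85]
}}

```text
time: 2.3
eef_pos: [0.4961, 0.0445, 0.147]
eef_rot: [179.8, -0.0, 108.6]
ft_force: [1.3, -1.2, -0.1]
width: 0.994
finger_force: 0.0
```

```bash
python3 -c "
from h import *;from station import *
o=get_obs();print(o['eef_pos'],o['eef_rot'],go(o,[.495,.0435,.038],108.5))"
```

```text
[0.49613987 0.04454226 0.14701458] [ 1.79837324e+02 -1.61258922e-02  1.08646634e+02] [-0.02 -0.06  3.63  0.03 -0.    0.02]
```

>>> {"name": "carry_out", "arguments": {
  "plan": [0,0,0.7,0,0,0,85,0,0,1.5,0,0,0,85,0,0,2.3,0,0,0,85,0,0,3.0,0,0,0,85,0,0,3.5,0,0,0,85]
}}

```text
time: 2.8
eef_pos: [0.4949, 0.0415, 0.0411]
eef_rot: [-179.9, 0.0, 108.5]
ft_force: [1.1, -0.4, 0.9]
width: 0.994
finger_force: 0.0
```

>>> {"name": "carry_out", "arguments": {
  "plan": [0,0,0,0,0,0,75,0,0,0,0,0,0,60,0,0,0,0,0,0,50,0,0,0,0,0,0,40,0,0,0,0,0,0,40],
  "squeeze": 50
}}

```text
time: 3.3
eef_pos: [0.4957, 0.0427, 0.0434]
eef_rot: [180.0, 0.1, 108.6]
ft_force: [-2.4, -2.3, 7.0]
width: 0.625
finger_force: 52.2
```

```bash
cat > st.py <<'E'
from h import *;from station import *
import sys
np.set_printoptions(precision=4,suppress=True)
def rd(n=12):
    L=[]
    for i in range(n): L.append(get_obs());get_image('wrist')
    o=get_obs();f=np.array([a['ft_force'] for a in L])
    print('t',o['time'],o['eef_pos'],o['eef_rot'],'w',o['width']*85.4,'ff',o['finger_force'],'F',f.mean(0),'sd',f.std(0))
    return o
E
python3 -c "from st import *;rd(6)"
```

```text
t 3.6 [0.4957 0.0427 0.0434] [179.9562   0.0662 108.5988] w 53.124371252519936 ff 52.23822394385934 F [-1.8248 -2.3963  6.9353] sd [0.3661 0.4296 0.5346]
```

>>> {"name": "carry_out", "arguments": {
  "plan": [0,0,-0.3,0,0,0,40,0,0,-0.7,0,0,0,40,0,0,-1.1,0,0,0,40,0,0,-1.4,0,0,0,40,0,0,-1.4,0,0,0,40]
}}

```text
time: 4.1
eef_pos: [0.4963, 0.0435, 0.0861]
eef_rot: [179.8, 0.0, 108.6]
ft_force: [0.4, 1.3, -5.0]
width: 0.619
finger_force: 52.5
```

```bash
python3 -c "
from st import *
rd(12)
cv2.imwrite('pics/s1.png',cv2.resize(get_image('side')[100:300,170:370],None,fx=2.5,fy=2.5))"
```

```text
t 4.7 [0.4953 0.0435 0.0844] [-179.9819   -0.006   108.6569] w 53.242039903176256 ff 52.54511263221502 F [ 0.0334  0.0433 -5.0304] sd [0.4207 0.5439 0.482 ]
```

View pics/s1.png

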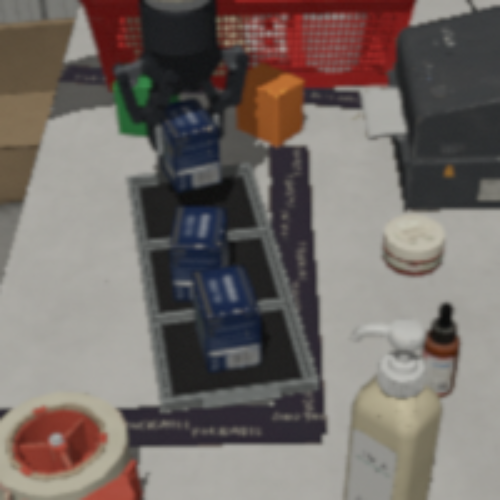

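The side view shows the left carton (around (190,145) in the crop) hanging upright and clear of the tray, with the others standing. It weighs about 5 N. Now I set it back.

>>> {"name": "carry_out", "arguments": {
  "plan": [0,0,0.35,0,0,0,40,0,0,0.8,0,0,0,40,0,0,1.1,0,0,0,40,0,0,1.3,0,0,0,40,0,0,1.37,0,0,0,40]
}}

```text
time: 5.25
eef_pos: [0.4949, 0.0435, 0.0433]
eef_rot: [-179.9, 0.0, 108.7]
ft_force: [-10.2, -1.1, 30.7]
width: 0.622
finger_force: 55.2
```

>>> {"name": "carry_out", "arguments": {
  "plan": [0,0,0,0,0,0,40,0,0,0,0,0,0,60,0,0,0,0,0,0,75,0,0,0,0,0,0,85,0,0,0,0,0,0,85]
}}

```text
time: 5.75
eef_pos: [0.4957, 0.0435, 0.0436]
eef_rot: [180.0, 0.0, 108.6]
ft_force: [0.2, 0.7, 0.4]
width: 0.993
finger_force: 0.0
```

>>> {"name": "carry_out", "arguments": {
  "plan": [0,0,-0.8,0,0,0,85,0,0,-1.8,0,0,0,85,0,0,-3,0,0,0,85,0,0,-3.5,0,0,0,85,0,0,-3.5,0,0,0,85]
}}

```text
time: 6.25
eef_pos: [0.4967, 0.0436, 0.1507]
eef_rot: [179.8, 0.1, 108.6]
ft_force: [0.7, -0.2, 0.0]
width: 0.993
finger_force: 0.0
```

```bash
python3 -c "
from st import *
o=rd(12);print(go(o,[.5127,-.0905,o['eef_pos'][2]],90.2))
cv2.imwrite('pics/s2.png',cv2.resize(get_image('side')[100:300,170:370],None,fx=2.5,fy=2.5))"
```

```text
t 6.85 [0.4953 0.0435 0.1482] [-179.9805   -0.0103  108.6556] w 84.9758373006662 ff 0.0 F [-0.1088  0.0863 -0.1014] sd [0.5465 0.3264 0.5429]
[-4.42 -0.88 -0.   -0.   -0.    3.08]
```

View pics/s2.png

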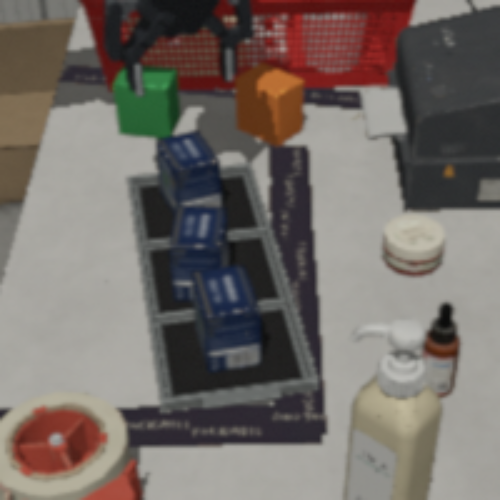

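The left carton, at about (190,170) in the crop, is standing in its bay again. Its net weight is 4.9 N. Next is the middle one.

>>> {"name": "carry_out", "arguments": {
  "plan": [-1.4,-0.3,0,0,0,1,85,-2.8,-0.6,0,0,0,2,85,-4,-0.8,0,0,0,2.9,85,-4.4,-0.9,0,0,0,3.1,85,-4.4,-0.9,0,0,0,3.1,85]
}}

```text
time: 7.4
eef_pos: [0.5119, -0.0922, 0.1482]
eef_rot: [-180.0, 0.0, 89.9]
ft_force: [-0.5, -0.3, 0.0]
width: 0.994
finger_force: 0.0
```

>>> {"name": "carry_out", "arguments": {
  "plan": [0,0,0.8,0,0,0,85,0,0,1.7,0,0,0,85,0,0,2.6,0,0,0,85,0,0,3.3,0,0,0,85,0,0,3.6,0,0,0,85]
}}

```text
time: 7.9
eef_pos: [0.5112, -0.0879, 0.0389]
eef_rot: [-179.9, -0.1, 90.3]
ft_force: [-0.7, 0.2, -0.3]
width: 0.996
finger_force: 0.0
```

>>> {"name": "carry_out", "arguments": {
  "plan": [0,0,0,0,0,0,75,0,0,0,0,0,0,60,0,0,0,0,0,0,50,0,0,0,0,0,0,40,0,0,0,0,0,0,40],
  "squeeze": 50
}}

```text
time: 8.4
eef_pos: [0.5129, -0.0898, 0.0418]
eef_rot: [179.9, -0.0, 90.1]
ft_force: [-0.1, 3.0, 7.9]
width: 0.616
finger_force: 52.3
```

>>> {"name": "carry_out", "arguments": {
  "plan": [0,0,-0.3,0,0,0,40,0,0,-0.7,0,0,0,40,0,0,-1.1,0,0,0,40,0,0,-1.4,0,0,0,40,0,0,-1.4,0,0,0,40]
}}

```text
time: 8.9
eef_pos: [0.5129, -0.0905, 0.0841]
eef_rot: [179.8, 0.0, 90.0]
ft_force: [-0.3, 0.2, -2.0]
width: 0.612
finger_force: 52.1
```

```bash
python3 -c "
from st import *
rd(12)"
```

```text
t 9.5 [ 0.512  -0.0902  0.0823] [-179.9821   -0.0056   90.0521] w 52.57585298690426 ff 52.10484528215602 F [-0.0622 -0.0367 -2.214 ] sd [0.5099 0.3755 0.418 ]
```

Middle carton: 2.1 N. I put it back and go on to the right one.

>>> {"name": "carry_out", "arguments": {
  "plan": [0,0,0.35,0,0,0,40,0,0,0.8,0,0,0,40,0,0,1.1,0,0,0,40,0,0,1.27,0,0,0,40,0,0,1.35,0,0,0,40]
}}

```text
time: 10.0
eef_pos: [0.5115, -0.0901, 0.0417]
eef_rot: [-179.9, 0.0, 90.1]
ft_force: [-10.6, 0.9, 34.9]
width: 0.614
finger_force: 55.1
```

>>> {"name": "carry_out", "arguments": {
  "plan": [0,0,0,0,0,0,40,0,0,0,0,0,0,60,0,0,0,0,0,0,75,0,0,0,0,0,0,85,0,0,0,0,0,0,85]
}}

```text
time: 10.5
eef_pos: [0.5122, -0.0903, 0.042]
eef_rot: [180.0, -0.0, 90.0]
ft_force: [0.0, 0.4, -0.1]
width: 0.995
finger_force: 0.0
```

>>> {"name": "carry_out", "arguments": {
  "plan": [0,0,-0.8,0,0,0,85,0,0,-1.8,0,0,0,85,0,0,-3,0,0,0,85,0,0,-3.6,0,0,0,85,0,0,-3.6,0,0,0,85]
}}

```text
time: 11.0
eef_pos: [0.5135, -0.0904, 0.1525]
eef_rot: [179.7, 0.0, 90.0]
ft_force: [-1.1, -0.8, -0.0]
width: 0.994
finger_force: 0.0
```

```bash
python3 -c "
from st import *
o=rd(5);print(go(o,[.5405,-.1875,o['eef_pos'][2]],105))
cv2.imwrite('pics/s3.png',cv2.resize(get_image('side')[100:300,170:370],None,fx=2.5,fy=2.5))"
```

```text
t 11.25 [ 0.5113 -0.0903  0.1488] [-179.885    -0.0163   90.0514] w 84.85093783306014 ff 0.0 F [-0.2103 -0.1359 -0.051 ] sd [0.518  0.5122 0.4625]
[-3.24  0.97 -0.   -0.02 -0.01 -2.49]
```

View pics/s3.png

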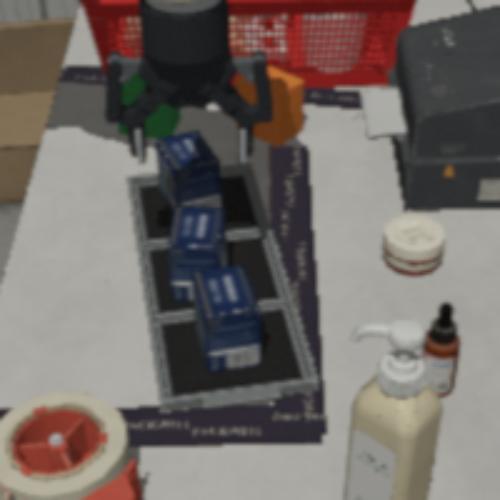

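All three cartons stand in their bays, at about (190,170), (198,250) and (228,318) in the crop.

>>> {"name": "carry_out", "arguments": {
  "plan": [-1.2,0.4,0,0,0,-0.9,85,-2.4,0.7,0,0,0,-1.8,85,-3.2,1,0,0,0,-2.5,85,-3.2,1,0,0,0,-2.5,85,-3.2,1,0,0,0,-2.5,85]
}}

```text
time: 11.8
eef_pos: [0.5416, -0.1862, 0.1489]
eef_rot: [-179.9, -0.1, 104.9]
ft_force: [-0.2, -0.2, 0.4]
width: 0.996
finger_force: 0.0
```

>>> {"name": "carry_out", "arguments": {
  "plan": [0,0,0.8,0,0,0,85,0,0,1.7,0,0,0,85,0,0,2.6,0,0,0,85,0,0,3.3,0,0,0,85,0,0,3.6,0,0,0,85]
}}

```text
time: 12.3
eef_pos: [0.5409, -0.1842, 0.04]
eef_rot: [-179.9, -0.1, 105.1]
ft_force: [0.3, 0.5, -0.0]
width: 0.996
finger_force: 0.0
```

>>> {"name": "carry_out", "arguments": {
  "plan": [0,0,0,0,0,0,75,0,0,0,0,0,0,60,0,0,0,0,0,0,50,0,0,0,0,0,0,40,0,0,0,0,0,0,40],
  "squeeze": 50
}}

```text
time: 12.8
eef_pos: [0.5428, -0.1862, 0.0432]
eef_rot: [179.9, 0.1, 105.0]
ft_force: [-0.3, 0.1, 7.0]
width: 0.608
finger_force: 53.0
```

>>> {"name": "carry_out", "arguments": {
  "plan": [0,0,-0.3,0,0,0,40,0,0,-0.7,0,0,0,40,0,0,-1.1,0,0,0,40,0,0,-1.4,0,0,0,40,0,0,-1.4,0,0,0,40]
}}

```text
time: 13.3
eef_pos: [0.543, -0.1865, 0.0857]
eef_rot: [179.9, 0.1, 105.0]
ft_force: [0.4, -0.2, -2.8]
width: 0.608
finger_force: 52.4
```

```bash
python3 -c "
from st import *
rd(12)"
```

```text
t 13.9 [ 0.5421 -0.1862  0.0838] [-179.9909   -0.0105  105.0571] w 52.05565707319092 ff 52.379422187805176 F [ 0.0873 -0.19   -1.8523] sd [0.3816 0.4475 0.8143]
```

Right carton: about 1.9 N, so the left one is the heaviest. I put this one back and return to the left bay.

>>> {"name": "carry_out", "arguments": {
  "plan": [0,0,0.35,0,0,0,40,0,0,0.8,0,0,0,40,0,0,1.1,0,0,0,40,0,0,1.27,0,0,0,40,0,0,1.35,0,0,0,40]
}}

```text
time: 14.4
eef_pos: [0.5414, -0.186, 0.0432]
eef_rot: [-179.9, -0.0, 105.1]
ft_force: [-10.1, 2.8, 30.0]
width: 0.608
finger_force: 55.5
```

>>> {"name": "carry_out", "arguments": {
  "plan": [0,0,0,0,0,0,40,0,0,0,0,0,0,60,0,0,0,0,0,0,75,0,0,0,0,0,0,85,0,0,0,0,0,0,85]
}}

```text
time: 14.9
eef_pos: [0.5422, -0.1863, 0.0435]
eef_rot: [180.0, 0.0, 105.0]
ft_force: [0.3, 0.1, -0.3]
width: 0.997
finger_force: 0.0
```

>>> {"name": "carry_out", "arguments": {
  "plan": [0,0,-0.8,0,0,0,85,0,0,-1.8,0,0,0,85,0,0,-3,0,0,0,85,0,0,-3.6,0,0,0,85,0,0,-3.6,0,0,0,85]
}}

```text
time: 15.4
eef_pos: [0.5436, -0.1865, 0.1543]
eef_rot: [179.8, 0.1, 105.0]
ft_force: [0.0, -0.1, -0.1]
width: 0.996
finger_force: 0.0
```

```bash
python3 -c "
from st import *
o=rd(5);print(go(o,[.4955,.0432,.15],108.6))"
```

```text
t 15.65 [ 0.5414 -0.1862  0.1503] [-179.9045   -0.0571  105.0521] w 85.20145733100382 ff 0.0 F [-0.2694 -0.1223  0.1915] sd [0.2974 0.4885 0.358 ]
[ 7.78  0.51  0.02 -0.02 -0.01 -0.59]
```

>>> {"name": "carry_out", "arguments": {
  "plan": [1.5,0.1,0,0,0,-0.1,85,3,0.2,0,0,0,-0.3,85,4.5,0.3,0,0,0,-0.4,85,6,0.4,0,0,0,-0.5,85,7.1,0.5,0,0,0,-0.6,85]
}}

```text
time: 16.15
eef_pos: [0.5, 0.0262, 0.1508]
eef_rot: [-179.9, -0.1, 108.8]
ft_force: [0.1, 0.7, -0.5]
width: 0.994
finger_force: 0.0
```

>>> {"name": "carry_out", "arguments": {
  "plan": [0.5,0,0,0,0,0,85,0.68,0,0,0,0,0,85,0.68,0,0,0,0,0,85,0.68,0,0,0,0,0,85,0.68,0,0,0,0,0,85]
}}

```text
time: 16.65
eef_pos: [0.495, 0.0413, 0.1512]
eef_rot: [-180.0, 0.0, 108.5]
ft_force: [0.5, 0.1, -0.7]
width: 0.999
finger_force: 0.0
```

```bash
python3 -c "
from st import *
o=rd(3);print(go(o,[.4955,.0432,.041],108.6))"
```

```text
t 16.8 [0.4949 0.0418 0.1513] [-179.9885    0.0049  108.5651] w 85.29651853145214 ff 0.0 F [ 0.1254 -0.4064  0.1005] sd [0.5408 0.3959 0.5586]
[ 0.04  0.03  3.68 -0.    0.   -0.01]
```

>>> {"name": "carry_out", "arguments": {
  "plan": [0,0,0.8,0,0,0,85,0,0,1.7,0,0,0,85,0,0,2.6,0,0,0,85,0,0,3.3,0,0,0,85,0,0,3.65,0,0,0,85]
}}

```text
time: 17.3
eef_pos: [0.4941, 0.0422, 0.0404]
eef_rot: [-179.9, -0.0, 108.6]
ft_force: [-0.2, 0.1, -0.5]
width: 0.994
finger_force: 0.0
```

>>> {"name": "carry_out", "arguments": {
  "plan": [0,0,0,0,0,0,75,0,0,0,0,0,0,60,0,0,0,0,0,0,50,0,0,0,0,0,0,40,0,0,0,0,0,0,40],
  "squeeze": 60
}}

```text
time: 17.8
eef_pos: [0.4956, 0.0428, 0.0432]
eef_rot: [179.9, 0.0, 108.6]
ft_force: [-0.8, -0.2, 8.1]
width: 0.623
finger_force: 62.0
```

>>> {"name": "carry_out", "arguments": {
  "plan": [0,0,-0.3,0,0,0,40,0,0,-0.8,0,0,0,40,0,0,-1.5,0,0,0,40,0,0,-2.2,0,0,0,40,0,0,-3,0,0,0,40]
}}

```text
time: 18.3
eef_pos: [0.494, 0.0424, 0.133]
eef_rot: [-179.9, -0.0, 108.6]
ft_force: [0.7, -0.1, -5.3]
width: 0.617
finger_force: 62.4
```

>>> {"name": "carry_out", "arguments": {
  "plan": [0,0,-0.8,0,0,0,40,0,0,-1.6,0,0,0,40,0,0,-2.4,0,0,0,40,0,0,-3,0,0,0,40,0,0,-3.2,0,0,0,40]
}}

```text
time: 18.8
eef_pos: [0.4949, 0.0428, 0.23]
eef_rot: [179.9, 0.0, 108.6]
ft_force: [-0.2, -0.0, -4.4]
width: 0.62
finger_force: 62.8
```

```bash
python3 -c "
from st import *
rd(12)
cv2.imwrite('pics/s4.png',cv2.resize(get_image('side')[60:300,170:370],None,fx=2.5,fy=2.5))"
```

```text
t 19.4 [0.4947 0.0427 0.2276] [-179.9712   -0.0153  108.6584] w 53.217003602477426 ff 62.76065465994179 F [-0.0129 -0.0885 -4.9199] sd [0.5429 0.2988 0.5935]
```

View pics/s4.png

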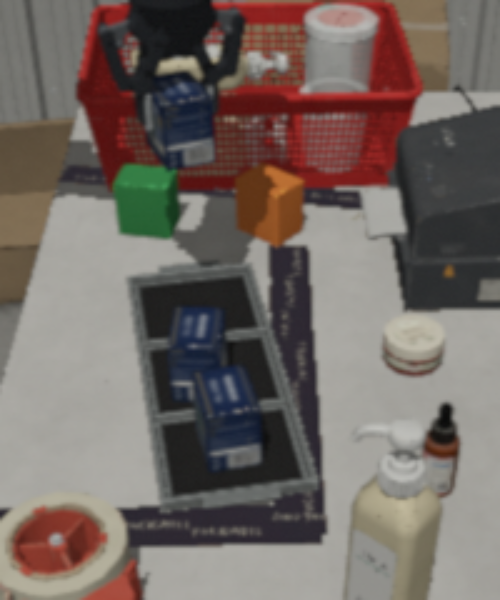

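The heavy carton, at about (180,120) in the crop, hangs upright and still at roughly 19 cm. The other two stand in their bays at about (198,350) and (228,415), and the bystanders have not moved.

```bash
python3 -c "
from station import *
print(sign_off())"
```

```text
the job is handed in; nothing more can be done
None
```

The left-bay carton is the heaviest at about 4.9 N (middle 2.1 N, right 1.9 N). I handed the job in holding it upright and still about 19 cm above the table, with the other two back in their own bays; the hand-in returned no verdict.

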